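Roll a turned blank into the V-block and slide it home

TASK

Bed the lying round wooden blank for carving: push it with the fingers from its side so that it rolls along the bench, over the V-block's near shoulder and down into the V, then push on its end to slide it along the V until it sits against the end stop. Do it gently, never picking the blank up, and leave the mallet, gouge, square blank and offcut where they are.

Things in the scene. Friction and masses are not known exactly. Their poses are not given: they have to be found in the camera images.
- vblock: Low beech V-block fixed to the bench, 260 mm long along its x, 160 mm wide along y, z up. Origin: at bench height under its middle. A 120-degree V runs along x: root at y=0, 3 mm high, faces rising at 30 degrees to crests 15 mm high at y=+-21 mm. From y=+-24 mm the shoulders slope down at 15 degrees to the bench at y=+-80 mm, alike on both sides. Open at the -x end, end stop at the +x end.
- stop_face (a point): Centre of the face of the V-block's end stop that the blank's end is to touch, 32 mm above the bench, at x=+100 mm in the V-block's frame. The stop is a dark wooden block across the V at the end away from the robot: 30 mm thick, 64 mm wide, 50 mm high; its face looks along the V, back towards the robot.
- home (a point): Where the middle of the blank's axis lies when the blank is bedded in the V with its end against the stop: x=+10 mm, y=0, z=32 mm in the V-block's frame. Axes as the V-block's. Short of the stop, the blank may overhang the open end.
- blank: Plain smooth hardwood bar lying on the bench, 50 mm diameter, 180 mm long, 0.17 to 0.35 kg. Origin: middle of its axis. x is its axis, +x end away from the robot; y and z turn as it rolls. Starts left or right of the V-block, clear of it, within about 12 degrees of parallel, its far end short of the stop by 45 to 75 mm along the V. Rolls on a little after a push; in the V it slides with a few N.
- mallet: Bystander: carver's mallet standing on its head, on the other side of the V-block from the blank. Head up to 94 mm diameter and 118 mm high, handle 32 mm thick on top, 232 mm high in all. Origin: centre of its underside.
- gouge: Bystander: carving gouge lying on the bench at the left, about 255 mm long along its x (blade to +x), 30 mm high. Origin: on the bench under the ferrule, between handle and blade.
- square_blank: Bystander: square blank lying on the bench at the right, 200 x 52 x 52 mm, long along its x. Origin: centre of its underside.
- offcut: Bystander: short round offcut standing on end beyond the V-block, 50 mm diameter, 60 mm high. Origin: centre of its underside.

How it is judged:
On the way:
1. the blank is rolled (it turns at over 0.8 rad/s) (angular speed of blank above 0.8 rad/s), for 0.1 s.
At the end, for the whole second after the job is handed in: The blank lies at rest in the V (its axis within 4 mm of the V's centre line sideways and in height, parallel within 0.04 rad) with its end within 4 mm of the end stop (x of blank in the frame of vblock between 0.006 and 0.013 m and y of blank in the frame of vblock between -0.004 and 0.004 m and z of blank in the frame of vblock between 0.028 and 0.035 m and angle between the x axis of blank and the x axis of vblock, either way round below 0.04 rad and linear speed of blank below 0.02 m/s); the robot touches nothing.
It fails at once if the blank is lifted: its axis is more than 7 to 8 mm higher than when it lies on the bench, on the V-block's shoulder or on the crest at that place ((height (world z) of blank above 0.033 m and (y of blank in the frame of vblock above 0.095 m or y of blank in the frame of vblock below -0.095 m)) or (height (world z) of blank above 0.04 m and (y of blank in the frame of vblock above 0.055 m or y of blank in the frame of vblock below -0.055 m)) or height (world z) of blank above 0.048 m).
It fails at once if the blank is sent rolling fast (over 0.5 m/s) (linear speed of blank above 0.5 m/s).
It fails at once if the fingers press on the blank with more than 40 N (contact force between the fingers and blank above 40 N).
It fails at once if the mallet, gouge, square blank or offcut is moved by more than 20 mm or (mallet, offcut) tipped (distance of any of mallet, gouge, square_blank, offcut from where it was at the start of the episode above 0.02 m or angle between any of mallet, offcut's own z axis and vertical above 0.3 rad).
It also fails if it takes over 51 s, if anything falls off the work surface, if the arm or the gripper's body presses on something with over 40 N, if the wrist force passes 120 N, or if a joint passes its speed limit or range.

ROBOT

A 6-joint arm with a two-finger parallel gripper is mounted at the origin on the work surface. World frame = base frame: x ahead of the robot, y to its left, z up, the work surface at z = 0. Lengths are in m, angles in rad, forces in N, time in s.
With the tool pointing down it reaches from about 0.325 to 0.9 m from the base axis. Payload 6.1 kg.
Tool frame: the origin (TCP) lies midway between the tips of the shut fingers; the grasp point (between the pads) lies 19 mm behind it; z points along the fingers, y is the line along which they close (so a half turn about z gives the same grasp; the last joint's range is limited). The gripper opens to 85 mm and grips with 20 to 120 N. Pads are 22 mm wide; open, the fingers measure 114 mm over their backs; the gripper's body (76 mm by 85 mm) begins 54 mm behind the grasp point. The pads swing forward as they close: fully open they stand 13 mm farther back than shut.
Start: joints at [1.01, 0.22, 1.526, -0, 1.395, -0.126], TCP at [0.263, 0.567, 0.231] pointing down, gripper open.
Joint ranges: [-2.98, 2.98], [-0.91, 2.08], [0.09, 2.57], [-1.24, 4.39], [0.2, 2.65], [-2.68, 2.68]. Speed limits (rad/s): [2.57, 2.57, 3.01, 3.14, 3.14, 3.14].

INTERFACE

Orientations are given as [roll, pitch, yaw] about the fixed x, y, z axes, in that order (R = Rz(yaw) Ry(pitch) Rx(roll)).
In Python, from plant import movep, move_l, set_joints, gripper_to, hold, inverse_kinematics, observe, get_image, get_calibration, Unreachable, job_done gives the robot as it stands. Calls block until the motion is done:
- movep(position, orientation): joint-space move of the TCP to a pose.
- move_l(position, feed=0.15, rotation=None, max_force=None): straight line of the TCP; rotation=None keeps the orientation; feed is the mean speed in m/s. With max_force (N) it stops when the force on the tool has changed by that much, and returns True; else False.
- set_joints(angles): joint-space move.
- gripper_to(opening, f_grip=None): finger opening in m; f_grip is the grip in N (None keeps the last); returns when the fingers have stopped.
- hold(seconds).
- inverse_kinematics(position, orientation): joint angles nearest the present ones, or None.
- observe(): the state.
- get_image(name): name is "side" or "top"; returns (picture, depth): 480x640x3 uint8, red, green, blue; 480x640 float32, m along the optical axis (not along the pixel's ray), 0 where there is no reading.
- get_calibration(name): a dict with "intrinsics" (3x3 intrinsics, pixels), "dist_coeffs" ([k1, k2, p1, p2, k3] as OpenCV has them; the pictures are not rectified), "world_from_camera" (4x4, takes a point from camera to world coordinates). Camera axes: x right, y down, z forward; pixel columns grow to the right and rows downward; lengths in m; the calibration is good to about 2 mm. A picture is of the moment at which its call begins. get_calibration takes no time and is no camera call.
A pose or a line that the arm cannot do raises Unreachable and nothing moves.
- job_done(): hands the job in; it is judged then, once.
The state is a dict: "time_s": time; "q": joint angles; "joint_velocities": joint speeds; "joint_torque": joint torques, N m; "eef_pos": TCP position; "tcp_rot": TCP orientation; "ft_force": force on the tool from outside, world axes, zero at the start; "torque": the same for the moment, N m; "opening": finger opening in m; "grasp_force": force on a finger pad.
Only numpy, scipy, OpenCV 4.12 (cv2) and the standard library are available. Lean on these libraries where they do the work, as an engineer would, in place of code of your own. Each camera call takes 0.05 s, during which the arm holds its last target. There are 200 camera calls.

## Working session

There is one attempt and no reset: what is moved stays moved. The work goes in short steps, each a Python script; the robot and the scene stay as the last script left them, time stands still between calls to the robot, and variables do not carry over. Pictures are saved under pics/ and viewed, at most 10 in all, crops included, and the job is handed in when it is done.

```bash
mkdir -p pics; ls
cat > h.py <<'E'
import numpy as np, cv2
from plant import *
def cloud(name):
    im,d=get_image(name); c=get_calibration(name)
    K=np.array(c["intrinsics"]);D=np.array(c["dist_coeffs"]);T=np.array(c["world_from_camera"])
    v,u=np.mgrid[0:480,0:640]
    n=cv2.undistortPoints(np.stack([u,v],-1).reshape(-1,1,2).astype(np.float64),K,D).reshape(480,640,2)
    P=np.dstack([n*d[...,None],d])@T[:3,:3].T+T[:3,3]
    P[d==0]=np.nan
    return im,P
E
python3 - <<'E'
from h import *
for n in("top","side"):
    im,P=cloud(n); np.save(n+".npy",P); cv2.imwrite(f"pics/{n}0.png",im[...,::-1]); print(np.round(get_calibration(n)["world_from_camera"],3),np.isnan(P).mean())
E
```

```text
pics
[[-0.02  -0.984  0.178  0.479]
 [-1.     0.02  -0.002  0.046]
 [-0.002 -0.178 -0.984  0.994]
 [ 0.     0.     0.     1.   ]] 0.004163411458333334
[[ 0.823 -0.285  0.492  0.107]
 [-0.568 -0.439  0.696 -0.711]
 [ 0.018 -0.852 -0.523  0.621]
 [ 0.     0.     0.     1.   ]] 0.004189453125
```

View pics/top0.png

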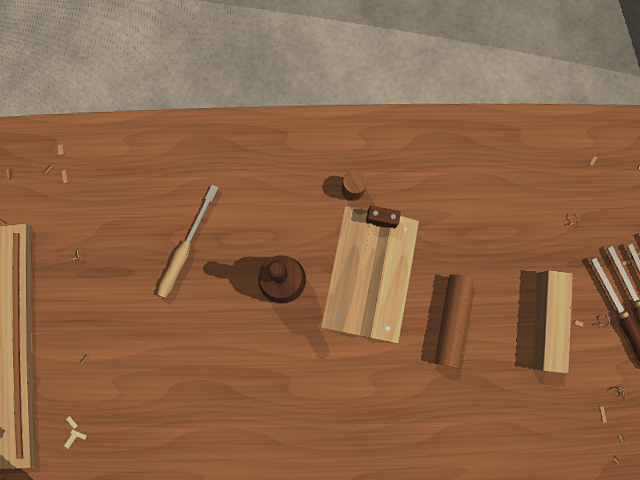

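View pics/side0.png

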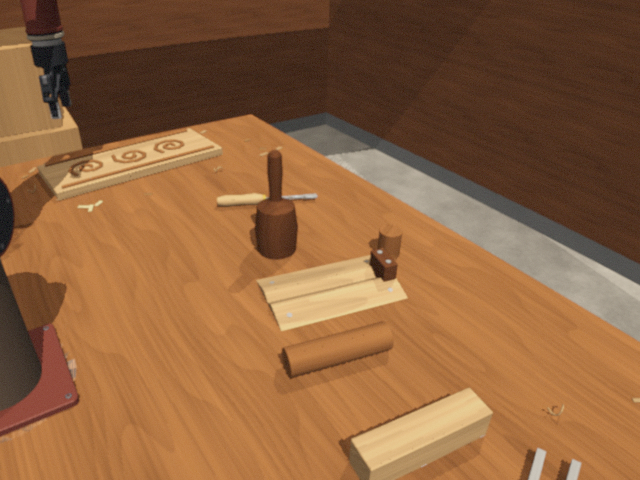

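The top view shows the blank at about (455,320), right of the V-block (370,275). The stop is at (383,216), the mallet at (282,278), the square blank at (555,322) and the offcut at (353,185). The side view agrees.

```bash
cat >> h.py <<'E'
def rect(P2):
    (c,s,a)=cv2.minAreaRect(P2.astype(np.float32)); b=cv2.boxPoints((c,s,a))
    e=[b[1]-b[0],b[2]-b[1]]; l=max(e,key=np.linalg.norm); l=l*np.sign(l[0])
    return np.array(c),np.linalg.norm(e,axis=1).round(4),np.arctan2(l[1],l[0])
def big(m):
    n,L,S,_=cv2.connectedComponentsWithStats(m.astype(np.uint8)); return L==1+np.argmax(S[1:,4])
def blank(P,im,box):
    "ridge of the bar inside pixel box (u0,u1,v0,v1)"
    u0,u1,v0,v1=box; m=np.zeros((480,640),bool); m[v0:v1,u0:u1]=1
    return big(m&(P[...,2]>.012))
E
python3 - <<'E'
from h import *
P=np.load("top.npy"); im=cv2.imread("pics/top0.png"); Z=P[...,2]
print("bench z",np.nanmedian(Z[380:450,200:400]), np.nanmedian(Z[240:320,490:510]))
m=blank(P,im,(420,490,250,390)); p=P[m]; print("blank",rect(p[:,:2]),np.percentile(p[:,2],[50,98]))
r=p[p[:,2]>np.percentile(p[:,2],98)-.006]; print("ridge",rect(r[:,:2]),r.mean(0))
hsv=cv2.cvtColor(im,cv2.COLOR_BGR2HSV)
print("colours",hsv[300,345],hsv[300,390],hsv[300,300+140],hsv[400,400],hsv[300,560],hsv[216,383])
b=np.zeros((480,640),bool); b[195:350,310:425]=1
v=big(b&(hsv[...,2]>150)&(Z<.03)); print("vb",rect(P[v][:,:2]))
s=big(b&(Z>.035)&(np.mgrid[0:480,0:640][0]>199)&(np.mgrid[0:480,0:640][1]>362)); q=P[s]; t=q[q[:,2]>np.percentile(q[:,2],60)-.004]
print("stop",rect(t[:,:2]),np.median(t[:,2]))
for n,bx in dict(mallet=(250,312,245,310),sq=(528,580,260,380),off=(338,368,165,202)).items():
    q=P[blank(P,im,bx)]; t=q[q[:,2]>.04]; print(n,rect(t[:,:2]),t.min(0).round(3),t.max(0).round(3))
c,_,a=rect(P[v][:,:2])
l=(P[v]-[c[0],c[1],0])@np.array([[np.cos(a),-np.sin(a),0],[np.sin(a),np.cos(a),0],[0,0,1]])
for y in range(-80,81,5):
    k=(abs(l[:,1]*1000-y)<2.5)&(abs(l[:,0])<.09); print(y,k.sum(),(1000*np.median(l[k,2])).round(1) if k.any() else '',end='; ')
E
```

```text
bench z 1.8482191269764137e-05 0.00020931327282464052
blank (array([ 0.48899016, -0.24082437]), array([0.1806, 0.0506], dtype=float32), np.float32(-0.22421347)) [0.04612056 0.0519693 ]
ridge (array([ 0.48913318, -0.23978472]), array([0.1807, 0.0358], dtype=float32), np.float32(-0.247287)) [ 0.4891754  -0.24032174  0.04885841]
colours [ 15 121 162] [ 18 115 195] [ 13 147  90] [ 12 152 139] [ 21 103 193] [ 12 144  92]
vb (array([ 0.6022839 , -0.02920558]), array([0.2605, 0.1222], dtype=float32), np.float32(-0.283241))
stop (array([ 0.70216781, -0.10597755]), array([0.0298, 0.0644], dtype=float32), np.float32(1.3564829)) 0.050176308784759205
mallet (array([0.57180619, 0.10088988]), array([0.0848, 0.091 ], dtype=float32), np.float32(1.553708)) [0.529 0.055 0.052] [0.614 0.146 0.236]
sq (array([ 0.48068947, -0.44345754]), array([0.2004, 0.0564], dtype=float32), np.float32(-0.14052112)) [ 0.381 -0.485  0.04 ] [ 0.583 -0.403  0.057]
off (array([ 0.77068853, -0.0484351 ]), array([0.0486, 0.0493], dtype=float32), np.float32(0.32745707)) [ 0.746 -0.072  0.04 ] [ 0.796 -0.024  0.065]
-80 0 ; -75 0 ; -70 0 ; -65 0 ; -60 16 8.5; -55 146 5.2; -50 187 5.7; -45 201 8.0; -40 199 10.5; -35 206 13.5; -30 210 14.7; -25 215 14.0; -20 211 13.1; -15 214 11.4; -10 217 10.3; -5 210 8.8; 0 213 7.2; 5 207 6.1; 10 211 4.8; 15 210 3.4; 20 207 2.4; 25 157 1.1; 30 72 0.3; 35 19 -0.3; 40 15 1.5; 45 20 0.4; 50 13 -0.3; 55 7 0.6; 60 4 0.6; 65 0 ; 70 0 ; 75 0 ; 80 0 ;
```

```bash
cat > fit.py <<'E'
from h import *
from scipy.optimize import least_squares
P=np.load("top.npy")
def prof(y):
    y=abs(y); return np.clip(np.where(y<21.,3+y*12/21,np.where(y<24,15,15-(y-24)*15/56)),0,15)/1000
ps=P[195:350,310:425].reshape(-1,3); ps=ps[~np.isnan(ps).any(1)&(ps[:,2]<.02)]
def loc(p,x0,y0,a):
    c,s=np.cos(a),np.sin(a); d=p[:,:2]-[x0,y0]; return d@np.array([[c,-s],[s,c]])
x0=.5898,-.0815,-.2143
k=loc(ps,*x0); ps=ps[(abs(k[:,0])<.085)&(abs(k[:,1])<.1)]
# x fixed by the stop: solve sideways shift, yaw and height bias from the surface profile
def par(t): return x0[0]-t[0]*np.sin(t[1]),x0[1]+t[0]*np.cos(t[1]),t[1]
f=lambda t: 1000*(prof(1000*loc(ps,*par(t))[:,1])+t[2]-ps[:,2])
r=least_squares(f,[0,x0[2],0],loss="soft_l1",x_scale=[.01,.05,.001],diff_step=1e-3)
print(r.x,par(r.x),np.median(abs(r.fun)))
V=par(r.x)
s=P[195:230,362:410].reshape(-1,3); s=s[s[:,2]>.047]; l=loc(s,*V); print("stop top in V",np.percentile(l,[1,50,99],axis=0).round(4))
m=blank(P,None,(420,490,250,390)); q=P[m]; c,_,a=rect(q[q[:,2]>.03][:,:2]); print("blank in V",loc(np.array([c]),*V),a-V[2],a, c)
for n,c in dict(mallet=(.57,.1),off=(.7707,-.0484)).items(): print(n,loc(np.array([c]),*V))
E
python3 fit.py
```

```text
[ 0.0007608  -0.22157323  0.0002421 ] (np.float64(0.5899671969188607), np.float64(-0.08075779951751585), np.float64(-0.221573233289023)) 1.1632472914845908
stop top in V [[ 0.1007 -0.0313]
 [ 0.115   0.0011]
 [ 0.1294  0.0315]]
blank in V [[-0.06334909 -0.17803313]] 0.0012802478497224712 -0.22029299 [ 0.48904142 -0.24051665]
mallet [[-0.05920323  0.17195071]]
off [[0.16920331 0.07128543]]
```

```bash
cat >> h.py <<'E'
V=(.5900,-.0808,-.2216); c_,s_=np.cos(V[2]),np.sin(V[2])
def W(x,y,z): return [V[0]+c_*x-s_*y, V[1]+s_*x+c_*y, z]
def inV(p): p=np.atleast_2d(p)[:,:2]-V[:2]; return p@np.array([[c_,-s_],[s_,c_]])
ROT=[np.pi,0,V[2]+np.pi/2]
E
python3 - <<'E'
from h import *
for r in (ROT,[np.pi,0,V[2]-np.pi/2]):
    for p in (W(-.063,-.24,.35),W(-.063,-.24,.005),W(-.063,-.05,.02),W(-.2,0,.03)): print(np.round(q,2) if (q:=inverse_kinematics(p,r)) is not None else None)
E
```

```text
[-0.7   0.02  1.52  0.    1.6  -0.48]
[-0.7   0.35  1.84  0.    0.96 -0.48]
[-0.37  0.26  1.92 -0.    0.96 -0.15]
[-0.29 -0.07  2.25 -0.    0.96 -0.07]
[-0.7   0.02  1.52 -0.    1.6   2.66]
[-0.7   0.35  1.84 -0.    0.96  2.66]
None
None
```

Run:
```python
from h import *
p=observe()["eef_pos"]; 
move_l([p[0],p[1],.35],feed=.2)
movep(W(-.063,-.245,.33),ROT)
gripper_to(.085)
move_l(W(-.063,-.245,.03),feed=.2)
print(move_l(W(-.063,-.245,.006),feed=.05,max_force=8))
print(move_l(W(-.063,-.15,.006),feed=.05,max_force=20))
o=observe(); print(o["time_s"],inV(o["eef_pos"]),o["eef_pos"][2],o["opening"],o["ft_force"])
im,P=cloud("top"); np.save("t1.npy",P); cv2.imwrite("pics/top1.png",im[...,::-1])
im,P=cloud("side"); cv2.imwrite("pics/side1.png",im[...,::-1])
```

```text
False
False
8.5333 [[-0.06298023 -0.15020744]] 0.006022012775729058 0.08523206647973454 [-0.03651024  0.66043946  0.13143078]
```

View pics/top1.png

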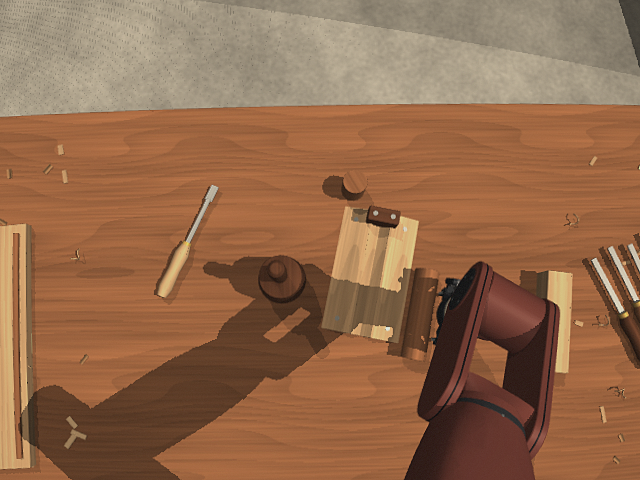

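View pics/side1.png

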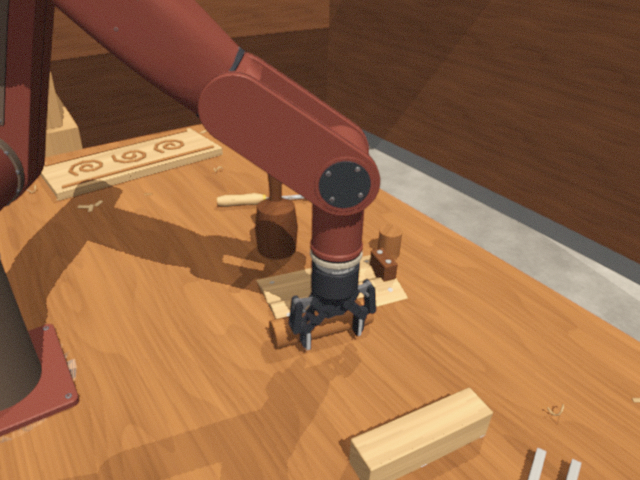

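The blank has rolled to about (420,313) in the top view, still roughly parallel to the V. In the side view both fingers are behind it at (306,335) and (362,322). I'll measure it, then push it up the shoulder.

```bash
cat >> h.py <<'E'
def axis(P):
    "blank axis in V frame from upper-surface points left of the arm; x by its visible ends"
    q=P.reshape(-1,3); q=q[~np.isnan(q).any(1)]; l=np.c_[inV(q),q[:,2]]
    return l
def look(tag,ylo,yhi,zlo,zhi=.066):
    im,P=cloud("top"); np.save(tag+".npy",P); cv2.imwrite(f"pics/{tag}.png",im[...,::-1])
    report(P,ylo,yhi,zlo,zhi)
def report(P,ylo,yhi,zlo,zhi=.066):
    l=axis(P); l=l[(l[:,0]>-.2)&(l[:,0]<.098)&(l[:,1]>ylo)&(l[:,1]<yhi)&(l[:,2]>zlo)&(l[:,2]<zhi)]
    c,s,a=rect(l[:,:2]); print("blank V",np.round(c,4),s,"yaw",round(float(a),4),"x",np.percentile(l[:,0],[.5,99.5]).round(4),"top",np.percentile(l[:,2],95).round(4))
E
python3 - <<'E'
from h import *
report(np.load("t1.npy"),-.15,-.06,.03)
print(move_l(W(-.063,-.121,.006),feed=.04,max_force=20))
print(move_l(W(-.063,-.068,.019),feed=.04,max_force=20))
o=observe(); print(o["time_s"],inV(o["eef_pos"]),o["eef_pos"][2],o["ft_force"])
look("t2",-.12,.03,.04)
E
```

```text
blank V [-0.064 -0.114] [0.1814 0.0593] yaw -0.0044 x [-0.1534  0.0252] top 0.0515
False
False
11.025 [[-0.06302829 -0.06805872]] 0.018887338581268776 [ 1.20606784 -1.0705817   1.37832156]
blank V [-0.0642 -0.0313] [0.1793 0.0495] yaw -0.0074 x [-0.1528  0.0242] top 0.065
```

View pics/t2.png

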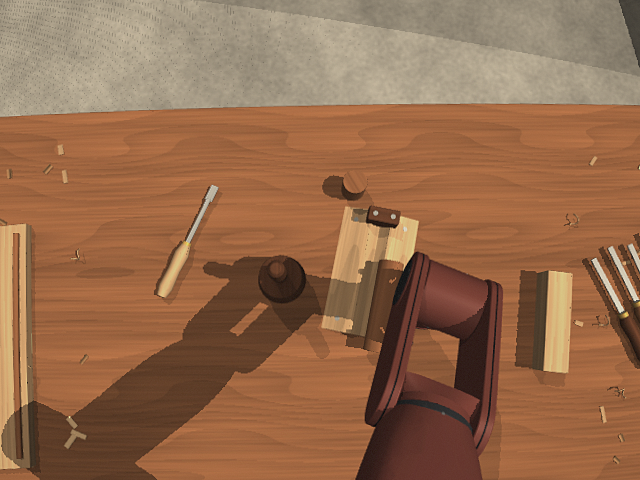

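The blank is on the near crest at about (385,305), parallel to the V, with its axis at y=-31 mm as planned. Next is a slow push over the crest.

Run:
```python
from h import *
print(move_l(W(-.063,-.050,.021),feed=.03,max_force=20))
hold(.4)
o=observe(); print(o["time_s"],o["ft_force"])
look("t3",-.06,.06,.04)
```

```text
False
12.225 [ 0.58857357 -0.09139111 -0.45626301]
blank V [-0.0642  0.0006] [0.1786 0.0485] yaw -0.0046 x [-0.1525  0.0242] top 0.0584
```

Bedded: y=0.6 mm and the top at 58 mm. Next I'll slide it from its near end.

Run:
```python
from h import *
move_l(W(-.063,-.075,.03),feed=.1)
move_l(W(-.063,-.075,.14),feed=.2)
move_l(W(-.205,0,.14),feed=.2)
gripper_to(0)
move_l(W(-.205,0,.024),feed=.15)
print(move_l(W(-.175,0,.024),feed=.04,max_force=15))
for x in (-.12,-.085):
    r=move_l(W(x,0,.024),feed=.03,max_force=12); o=observe(); print(r,o["time_s"],inV(o["eef_pos"]),o["ft_force"])
    if r: break
look("t4",-.035,.035,.04)
```

```text
False
False 18.9167 [[-1.19994176e-01  1.24934542e-05]] [-0.24089862  0.17254271  0.27493118]
True 19.7833 [[-9.42198029e-02  4.24708064e-05]] [ 0.12019431 -0.26861848  0.24124165]
blank V [0.0451 0.0002] [0.0481 0.1056] yaw 0.001 x [-0.0056  0.0974] top 0.0584
```

View pics/t4.png

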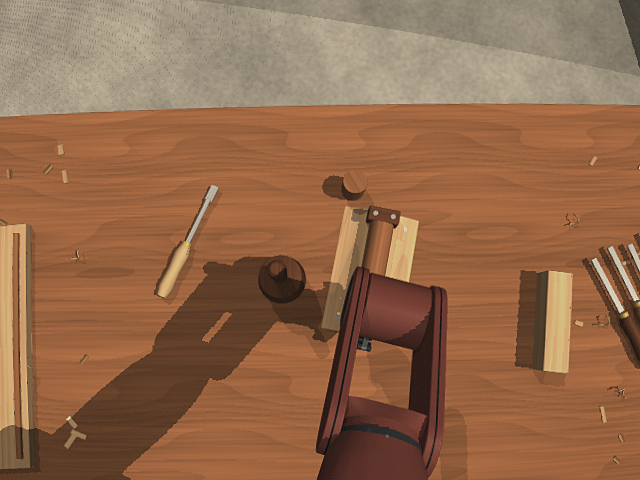

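The blank's far end is against the stop at about (382,220), and the force limit tripped there. I'll back off and check it with the arm out of the way.

Run:
```python
from h import *
move_l(W(-.2,0,.03),feed=.1)
move_l(W(-.2,0,.2),feed=.2)
p=W(-.2,0,.25); movep([.33,-.2,.3],ROT)
hold(.3)
o=observe(); print(o["time_s"],o["ft_force"])
look("t5",-.035,.035,.035)
```

```text
23.1583 [ 0.05990809  0.44652315 -0.25186335]
blank V [0.0099 0.0004] [0.1762 0.0497] yaw -0.0018 x [-0.078  0.097] top 0.0581
```

View pics/t5.png

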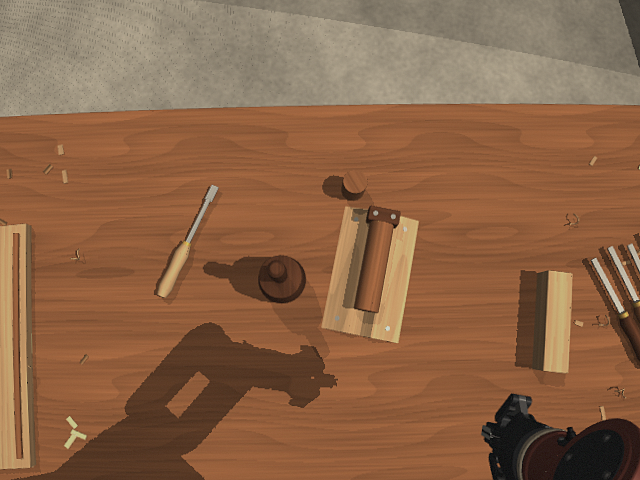

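The blank lies in the V from about (368,310) up to the stop at (382,222). Its near end is at x≈-79 mm, so its centre is at x≈10 mm. The bystanders haven't moved.

```bash
python3 -c "
from plant import *
print(job_done())"
```

```text
the job is handed in; nothing more can be done
None
```

The blank was rolled over the near shoulder into the V and slid up against the end stop (centre at about x=10 mm, y=0.4 mm by the camera), the bystanders look unmoved in the pictures, and the job was handed in at about 23 s; no verdict was returned.

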